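Hold the exposure unit's lid at its balance point for refitting the stay

ROBOT

A 7-joint arm with a two-finger parallel gripper is mounted at the origin on a cart in front of the work surface, level with it; the furniture and walls round the work are solid. World frame = base frame: x ahead of the robot, y to its left, z up, the work surface at z = 0. Lengths are in m, angles in rad, forces in N, time in s.
With the tool pointing down it reaches from about 0.425 to 0.925 m from the base axis. Payload 6.8 kg.
Tool frame: the origin (TCP) lies midway between the tips of the shut fingers; the grasp point (between the pads) lies 19 mm behind it; z points along the fingers, y is the direction in which the jaws open and shut (so a half turn about z gives the same grasp; the last joint's range is limited). The gripper opens to 85 mm and grips with 20 to 120 N. Pads are 22 mm wide; open, the fingers measure 114 mm over their backs; the gripper's body (76 mm by 85 mm) begins 54 mm behind the grasp point. The pads swing forward as they close: fully open they stand 13 mm farther back than shut.
Start: joints at [1.131, 0.477, 0.022, 1.555, -0.011, 1.109, -0.083], TCP at [0.22, -0.638, 0.198] pointing down, gripper open.
Joint ranges: [-2.96, 2.96], [-0.34, 2.1], [-1.41, 1.46], [0.24, 2.44], [-1.37, 4.51], [0.17, 1.92], [-2.96, 2.96]. Speed limits (rad/s): [2.39, 2.39, 3.14, 3.14, 3.14, 3.14, 3.14].

INTERFACE

Orientations are given as a unit quaternion [w, x, y, z].
In Python, from station import bot, vision gives the robot as it stands.
- The arm moves only by the tool move_arm, never from a script. Its argument "increments" is text: rows parted by semicolons, each of 7 numbers parted by spaces: the opening, from 0 (shut) to 1 (fully open), then the shift along the world's x, y, z in mm, then the turn, a rotation vector about the world's x, y, z in rad. In form: grip x y z rx ry rz; .... A call has exactly 8 rows; each row shifts and turns the commanded pose from where the row before left it; what a row does not reach is not made up. A row lasts 1/8 s, in which the tool goes at most 62.5 mm and 10.7 degrees, less where a joint would pass 70% of its speed; a pose out of reach is approached as far as the arm can. A call with a gripper value outside its range is refused whole. The fingers move at their own pace and stop on an object; "newtons" is the grip in N (left out, the last holds). Time passes only in rows, so rows that do not move let the fingers close, or fill a call up. It gives the time, the measured TCP pose, the force and the opening at its end, in the units of the state.
- bot.get_obs(): the state, without advancing time (a new reading comes with each control period).
- vision.read_camera(name): name is "side" or "top" or "wrist"; returns (picture, depth): 480x640x3 uint8, red, green, blue; 480x640 float32, m along the optical axis (not along the pixel's ray), 0 where there is no reading.
- vision.calibration(name): a dict with "fx", "fy", "cx", "cy" (pixels), "k1" (the pictures are not rectified: a ray, as slopes to the right and down, at radius r is drawn at 1 + k1 r^2 times it, then the intrinsics apply), "R" (3x3) and "t" (3): a world point X has camera coordinates R X + t; the wrist camera has in their place "hand_eye" (4x4, takes a point from camera to tool coordinates, whose origin is the TCP and whose axes are the flange's). Camera axes: x right, y down, z forward; pixel columns grow to the right and rows downward; lengths in m; the calibration is good to about 2 mm. A picture is of the moment at which its call begins: read the wrist's pose just before it. calibration takes no time and is no camera call.
- bot.hand_in(): hands the job in, once; it reports no verdict.
The state is a dict: "t": time; "q": joint angles; "joint_vel": joint speeds; "joint_torque": joint torques, N m; "eef_pos": TCP position; "tool_rot": TCP orientation; "contact_force": force on the tool from outside, world axes, zero at the start; "torque": the same for the moment, N m; "gripper_width": opening from 0.0 (shut) to 1.0 (fully open).
Only numpy, scipy, OpenCV 4.12 (cv2) and the standard library are available. Lean on these libraries where they do the work, as an engineer would, in place of code of your own. Each camera call takes 0.05 s, during which the arm holds its last target.

TASK

The lid stay is off the exposure unit and I want to pin it back on with no load on it. Press the round catch plunger right down to its stop so that the lid springs up a little, then take the lid by its bar handle, swing it up to its balance point, where it would fall neither shut nor backwards, and finish still gripping the bar and holding the lid steady there. Do not let the lid drop or go over backwards, and leave the other things on the table where they are.

Things in the scene. Friction and masses are not known exactly. Their poses are not given: they have to be found in the camera images.
- exposure_unit: Exposure unit: a low grey metal box, 220 (x) x 240 (y) x 60 mm high, fixed. Origin: centre of its underside; x runs from its front to its back (hinges), y to its left, z up. The front 50 mm of its top is a deck (timer dial left, catch right); behind it lies the lid, 146 x 200 x 30 mm, shut, its top 92 mm above the table. Rear stop brackets rise to 100 mm, 138 mm behind the origin.
- lid: The unit's lid with its bar handle: a flat grey cover, 146 x 200 x 30 mm. Origin: on the hinge line; when shut its axes are the unit's; it turns about its y with the joint lid_angle. Weighs about 0.46 kg.
- lid_hinge (a point): Middle of the lid's hinge line, fixed in the unit 92 mm behind its origin and 66 mm above the table; the line runs along the unit's y. The lid's centre of gravity lies 88 mm in front of this line and 13 mm above it when shut, straight above it at 1.43 rad.
- lid_angle (a joint): Opening angle of the lid, rad: 0 shut, grows as the front edge rises, 1.9 leaning back on the rear stops. Balances at 1.43 rad (82 degrees); below that it falls shut, beyond it backwards: the hinge is free and the stay is off. Latched at 0; on release two spring pins kick it up to about 0.17 rad, where it rests on them.
- lid_bar (a point): Lid's bow handle: a round steel bar 10 mm thick, 90 mm long, parallel to the hinge line, on an arm at each end, 43 mm in front of the lid's edge (gap open). This point: middle of the bar, y along it. Turns with the lid. Shut: 195 mm in front of the hinge line, 22 mm above it; at lid angle a: 195 cos a - 22 sin a in front, 195 sin a + 22 cos a above.
- catch_top (a point): Top of the catch plunger's head, a black round button 27 mm in diameter on a dark steel block, on the deck at the front right (90 mm in front of the unit's origin and 90 mm to its right). At rest 94 mm above the table.
- catch (a joint): Travel of the plunger, m: 0 up, 0.008 down on its stop. Its spring takes 3 N to start and 8 N at the stop. It draws back the bolt that holds the lid's lip, clear after about 6.5 mm; when let go it springs up again.
- lid_stay: The lid stay, a slotted flat steel strip 150 x 20 x 4 mm lying on the table at the unit's right. Leave it.
- masking_tape: Roll of masking tape, 104 mm wide, 25 mm high, lying at the unit's left. Leave it.
- cutting_pliers: Small cutting pliers, 142 x 57 x 16 mm, lying at the unit's left. Leave them.
- marker: Marker pen, 135 mm long, 17 mm thick, lying in front of the unit. Leave it.
- dropper_bottle: White dropper bottle, 40 mm wide, 111 mm high, standing at the unit's right. Leave it.
- film_can: Film can lying on its side, 52 x 33 mm, at the unit's right. Leave it.
- tin_lid: Round tin lid with wax in it, 102 mm across, 14 mm high, near the table's front edge at the left. Leave it.
- note_pad: Small note pad, 42 x 52 x 7 mm, near the table's front edge at the right. Leave it.

How it is judged:
By the outcome, as a careful person would: the job done as asked, in the order asked, and still so for the second after the job is handed in, while the arm keeps its last pose, push and grip.
It also fails if it takes over 51 s, if anything falls off the work surface, if the arm or the gripper's body presses on something with over 40 N, if the wrist force passes 120 N, or if a joint passes its speed limit or range.

## Working session

There is one attempt and no reset: what is moved stays moved. The work goes in short steps, Python scripts to look and compute and a tool call to move; the robot and the scene stay as the last step left them, time stands still between calls to the robot, and variables do not carry over. Pictures are saved under pics/ and viewed, and the job is handed in when it is done.

Besides the shell and the picture viewer there is one more tool, called in YAML: its name, and indented under it one key for each argument. move_arm: Moves the arm, as the interface text tells. Its arguments: {"type":"object","properties":{"increments":{"type":"string"},"newtons":{"type":"number"}},"required":["increments"]}

```bash
ls; mkdir -p pics; python3 - <<'E'
from station import bot, vision
import cv2
print(bot.get_obs())
for n in ("top","side"):
    p,d=vision.read_camera(n); cv2.imwrite(f"pics/{n}0.png",p[:,:,::-1])
    import numpy as np
    np.save(f"{n}0d.npy",d)
    print(n,vision.calibration(n))
print(vision.calibration("wrist"))
E
```

```text
pics
{'t': 0.0, 'q': array([ 1.13090493,  0.4778472 ,  0.02233068,  1.55646444, -0.0115153 ,
        1.1092658 , -0.0830724 ]), 'joint_vel': array([-0.00013354,  0.00107329, -0.00064459, -0.00133702,  0.00037856,
        0.00021792,  0.00086366]), 'joint_torque': array([-3.41217101e-04, -5.96443641e+01,  1.60762109e+00, -2.81197894e+01,
        1.23248465e-02,  9.29052767e-03,  4.06629184e-06]), 'eef_pos': array([ 0.21965116, -0.63757055,  0.19698851]), 'tool_rot': array([-9.03679261e-04,  9.86266262e-01,  1.65160523e-01, -2.13072195e-04]), 'contact_force': array([0.08283383, 0.54844891, 0.34438231]), 'torque': array([-0.0128726 , -0.00856896, -0.05981547]), 'gripper_width': 0.9984470597633527}
top {'fx': 562.2545540006694, 'fy': 562.2545540006694, 'cx': 323.4964085880879, 'cy': 237.76944066388137, 'k1': 0.02525550372431772, 'R': array([[ 0.10283374, -0.99467071,  0.00744247],
       [-0.97064899, -0.10197998, -0.2178087 ],
       [ 0.21740692,  0.01517406, -0.9759631 ]]), 't': array([-0.00214561,  0.51644654,  1.18695635])}
side {'fx': 484.1655520984535, 'fy': 484.1655520984535, 'cx': 322.81096349864333, 'cy': 250.5250412393412, 'k1': -0.11544875523977949, 'R': array([[-9.74364568e-01, -2.24973422e-01, -8.05056949e-04],
       [-1.47304894e-01,  6.40677092e-01, -7.53547697e-01],
       [ 1.70043986e-01, -7.34111587e-01, -6.57392744e-01]]), 't': array([0.54002413, 0.10209394, 0.96795567])}
{'fx': 373.03747133965004, 'fy': 373.03747133965004, 'cx': 320.4516809059907, 'cy': 239.5793075895694, 'k1': -0.058651227500951114, 'hand_eye': array([[-3.46092076e-04, -9.62715486e-01, -2.70515755e-01,
         6.72995991e-02],
       [ 9.99999786e-01, -1.83178374e-04, -6.27480436e-04,
         4.08316444e-04],
       [ 5.54532497e-04, -2.70515915e-01,  9.62715343e-01,
        -1.75922631e-01],
       [ 0.00000000e+00,  0.00000000e+00,  0.00000000e+00,
         1.00000000e+00]])}
```

View pics/top0.png

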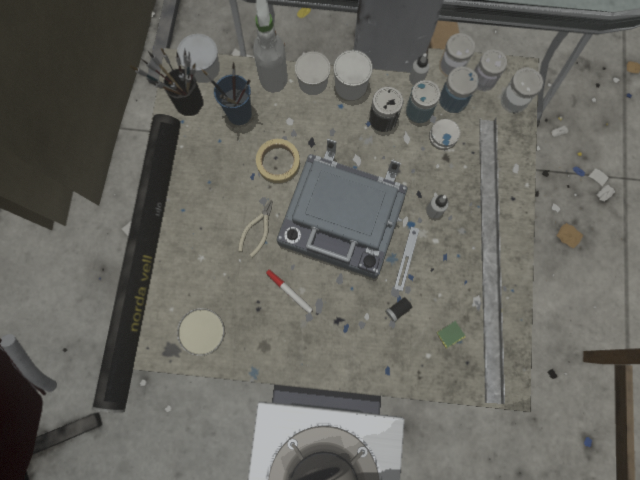

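View pics/side0.png

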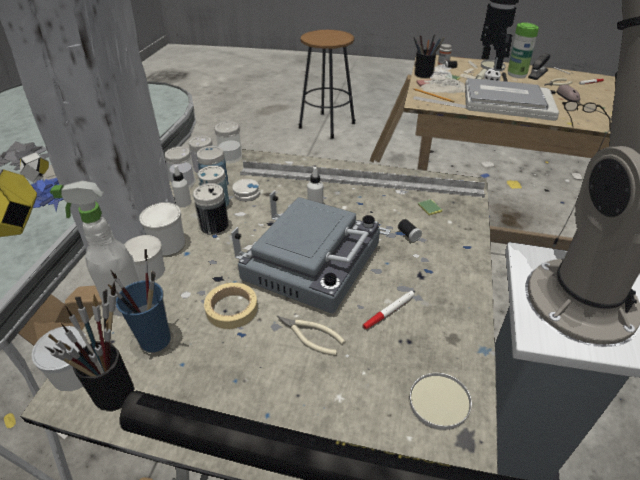

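```bash
python3 - <<'E'
import cv2
p=cv2.imread("pics/top0.png"); c=p[140:290,250:450]; cv2.imwrite("pics/top0c.png",cv2.resize(c,None,fx=4,fy=4,interpolation=cv2.INTER_CUBIC))
p=cv2.imread("pics/side0.png"); c=p[180:330,220:420]; cv2.imwrite("pics/side0c.png",cv2.resize(c,None,fx=4,fy=4,interpolation=cv2.INTER_CUBIC))
E
```

```text
(no output)
```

View pics/top0c.png

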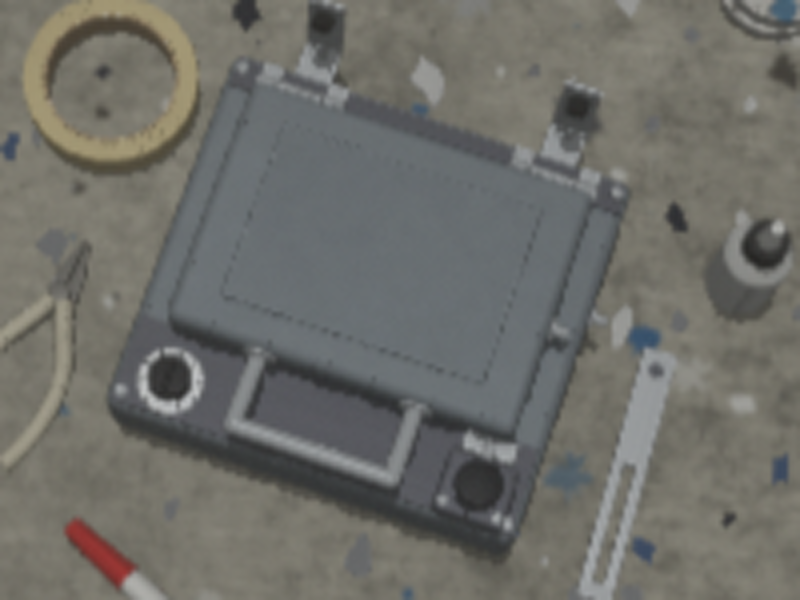

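View pics/side0c.png

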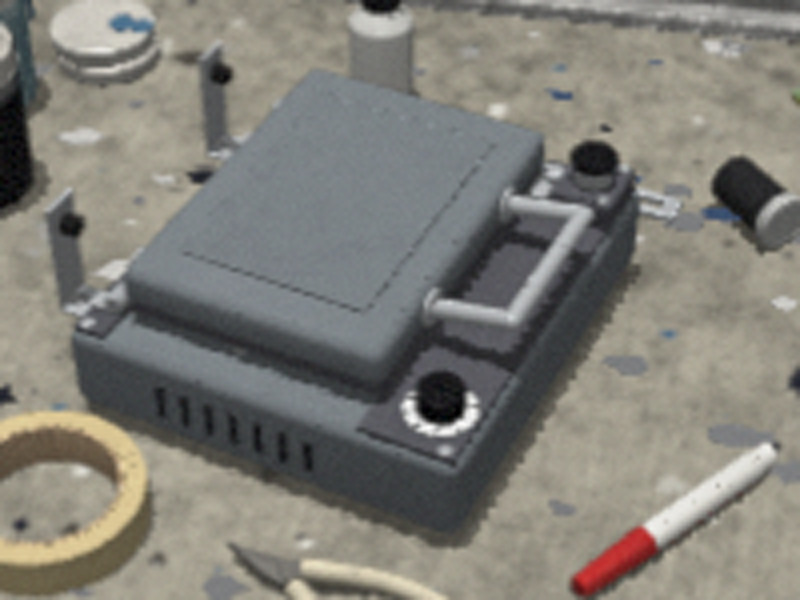

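```bash
cat > h.py <<'E'
import numpy as np, cv2
from station import bot, vision
from scipy.spatial.transform import Rotation as Ro
def cam(n):
    c=vision.calibration(n)
    K=np.array([[c['fx'],0,c['cx']],[0,c['fy'],c['cy']],[0,0,1]]); D=np.array([c['k1'],0,0,0,0.])
    if 'R' in c: return K,D,c['R'],c['t']
    o=bot.get_obs(); w=o['tool_rot']; T=np.eye(4); T[:3,:3]=Ro.from_quat([*w[1:],w[0]]).as_matrix(); T[:3,3]=o['eef_pos']
    M=np.linalg.inv(T@c['hand_eye']); return K,D,M[:3,:3],M[:3,3]
def ray(C,uv):
    K,D,R,t=C
    s=cv2.undistortPoints(np.array([[uv]],float),K,D)[0,0]
    return -R.T@t, R.T@np.array([*s,1.])
def onz(C,uv,z):
    o,d=ray(C,uv); return o+d*(z-o[2])/d[2]
def proj(C,X):
    K,D,R,t=C
    return cv2.projectPoints(np.atleast_2d(np.array(X,float)),cv2.Rodrigues(R)[0],t,K,D)[0][:,0]
def tri(C1,u1,C2,u2):
    o1,d1=ray(C1,u1);o2,d2=ray(C2,u2)
    A=np.c_[d1,-d2]; s=np.linalg.lstsq(A,o2-o1,rcond=None)[0]
    a=o1+d1*s[0];b=o2+d2*s[1]; return (a+b)/2,np.linalg.norm(a-b)
E
python3 - <<'E'
from h import *
T=cam('top');S=cam('side')
t=lambda x,y:(250+x/4-.375,140+y/4-.375); s=lambda x,y:(220+x/4-.375,180+y/4-.375)
pts={'plunger':(t(480,482),s(595,157),.094),'barL':(t(235,422),s(513,318),.088),'barR':(t(393,478),s(585,208),.088),
'screwL':(t(120,388),None,.06),'rearL':(t(243,70),None,.06),'rearR':(t(617,190),None,.06),'lidFL':(t(175,335),s(370,380),.09)}
for k,(a,b,z) in pts.items():
    print(k,onz(T,a,z).round(4), onz(S,b,z).round(4) if b else '', tri(T,a,S,b) if b else '')
E
```

```text
plunger [ 0.4674 -0.0518  0.094 ] [ 0.4661 -0.0457  0.094 ] (array([ 0.46756155, -0.05205751,  0.08934631]), np.float64(0.0014721998061045924))
barL [0.4875 0.0816 0.088 ] [0.4857 0.0817 0.088 ] (array([0.48657385, 0.08157956, 0.08808601]), np.float64(0.0017054465447212362))
barR [ 0.4659 -0.0057  0.088 ] [ 0.4653 -0.0096  0.088 ] (array([ 0.46506666, -0.0056235 ,  0.09127115]), np.float64(0.0003854760786754562))
screwL [0.5057 0.1479 0.06  ]  
rearL [0.6973 0.1004 0.06  ]  
rearR [ 0.6484 -0.1167  0.06  ]  
lidFL [0.5314 0.119  0.09  ] [0.542  0.1409 0.09  ] (array([0.54210266, 0.12072233, 0.0687562 ]), np.float64(0.01063450836654896))
```

move_arm:
  increments: "0 18 42 8 0 0 0.07; 0 18 42 8 0 0 0.07; 0 18 42 8 0 0 0.07; 0 18 42 8 0 0 0.07; 0 18 42 8 0 0 0.07; 0 18 42 8 0 0 0.07; 0 18 42 8 0 0 0.07; 0 18 42 8 0 0 0.07"
  newtons: 20

```text
t: 1.1
eef_pos: [0.364, -0.3006, 0.262]
tool_rot: [-0.0, 0.902, 0.432, -0.0]
contact_force: [0.9, 0.0, 0.3]
gripper_width: -0.004
```

move_arm:
  increments: "0 18 42 0 0 0 0.07; 0 18 42 0 0 0 0.07; 0 18 42 0 0 0 0.07; 0 18 42 0 0 0 0.07; 0 18 40 0 0 0 0.07; 0 13 40 0 0 0 0.08; 0 0 0 0 0 0 0; 0 0 0 0 0 0 0"

```text
t: 2.1
eef_pos: [0.4664, -0.0549, 0.2616]
tool_rot: [-0.0, 0.79, 0.613, -0.001]
contact_force: [0.1, -1.0, -0.3]
gripper_width: -0.001
```

```bash
python3 - <<'E'
from h import *
C=cam('wrist'); np.savez('w1.npz',R=C[2],t=C[3]); print(bot.get_obs()['q'].round(3),bot.get_obs()['contact_force'].round(2))
p,d=vision.read_camera('wrist'); cv2.imwrite('pics/w1.png',p[:,:,::-1])
print(proj(C,[[.467,-.052,.094],[.4767,.038,.088]]))
E
```

```text
[ 0.482  0.111 -0.532  1.917  0.063  1.13  -0.324] [ 0.08 -0.98 -0.3 ]
[[321.45715162 206.68605269]
 [307.04705336 106.43216945]]
```

View pics/w1.png

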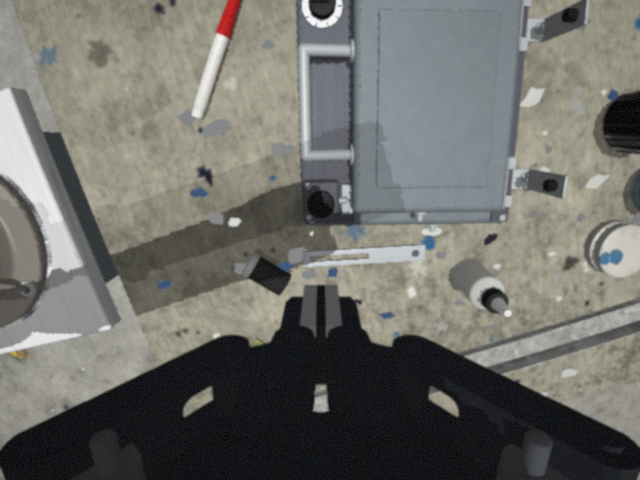

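```bash
python3 - <<'E'
from h import *
p=cv2.imread('pics/w1.png'); cv2.imwrite('pics/w1c.png',cv2.resize(p[0:225,280:580],None,fx=2.6,fy=2.6,interpolation=cv2.INTER_CUBIC))
K,D,_,_=cam('wrist'); z=np.load('w1.npz'); C=(K,D,z['R'],z['t'])
for n,uv,h in [('pl',(321,203),.094),('barL',(305,50),.088),('barR',(305,155),.088),('rearR',(504,217),.06)]: print(n,onz(C,uv,h).round(4))
E
```

```text
pl [ 0.4674 -0.0485  0.094 ]
barL [0.4869 0.0837 0.088 ]
barR [ 0.464  -0.0027  0.088 ]
rearR [ 0.6483 -0.1157  0.06  ]
```

View pics/w1c.png

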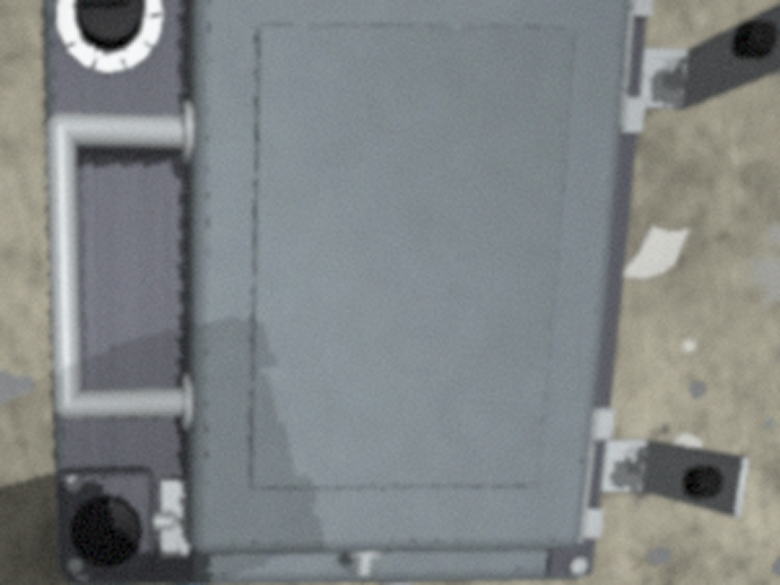

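move_arm:
  increments: "0 1 5 -40 0 0 0; 0 0 0 -40 0 0 0; 0 0 0 -40 0 0 0; 0 0 0 -35 0 0 0; 0 0 0 -5 0 0 0; 0 0 0 -4 0 0 0; 0 0 0 -4 0 0 0; 0 0 0 0 0 0 0"

```text
t: 3.15
eef_pos: [0.4684, -0.0494, 0.0947]
tool_rot: [0.001, 0.79, 0.614, 0.0]
contact_force: [0.3, 0.2, -0.5]
gripper_width: 0.003
```

```bash
python3 - <<'E'
from h import *
p,d=vision.read_camera('side'); cv2.imwrite('pics/s1.png',cv2.resize(p[130:330,220:460,::-1],None,fx=3,fy=3))
E
```

```text
(no output)
```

View pics/s1.png

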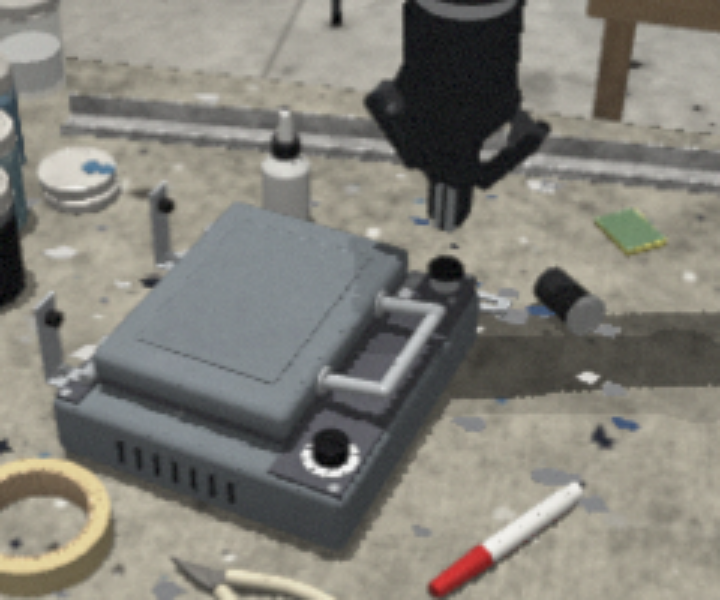

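```bash
python3 - <<'E'
from h import *
o=bot.get_obs(); e=o['eef_pos']; print(e,o['t'],o['contact_force'])
S=cam('side')
print((proj(S,[e,e+[0,0,.03],[.467,-.05,.094]])-[220,130])*3)
p,d=vision.read_camera('wrist'); cv2.imwrite('pics/w2.png',p[:,:,::-1])
p,d=vision.read_camera('top'); cv2.imwrite('pics/t2.png',cv2.resize(p[140:290,250:450,::-1],None,fx=4,fy=4))
E
```

```text
[ 0.4683828  -0.04929887  0.09468371] 3.2 [ 0.48959124 -0.33392553 -0.38740519]
[[442.82458806 262.43237533]
 [445.36905801 227.8195722 ]
 [444.86127337 262.88820243]]
```

View pics/w2.png

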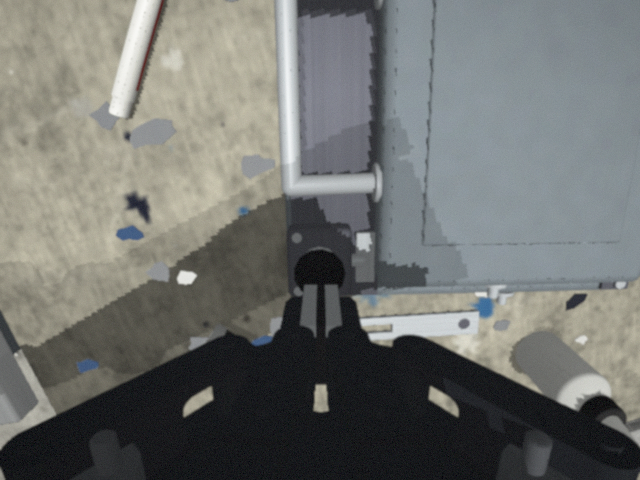

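View pics/t2.png

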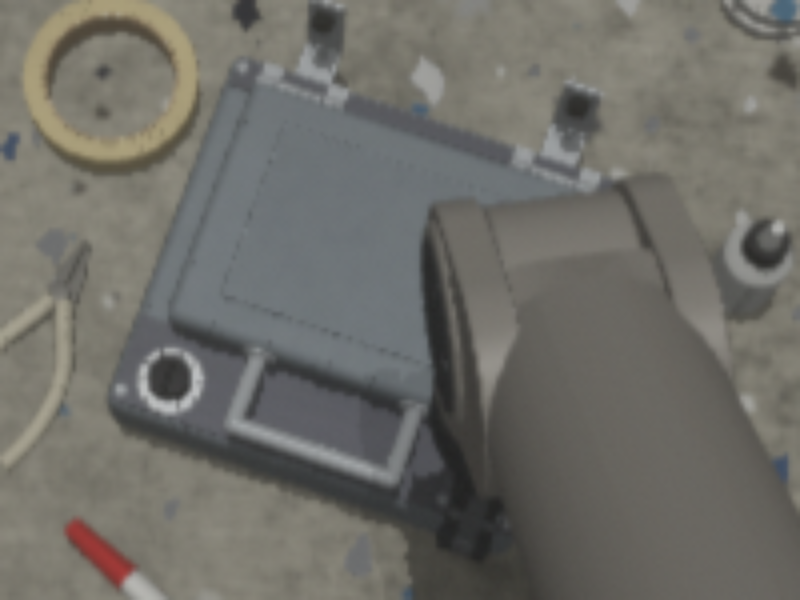

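```bash
python3 - <<'E'
from h import *
p,d=vision.read_camera('side'); np.save('sd.npy',d)
cv2.imwrite('pics/s2.png',cv2.resize(p[130:240,320:420,::-1],None,fx=5.4,fy=5.4,interpolation=cv2.INTER_NEAREST))
K,D,R,t=cam('side')
for uv in [(367,190),(369,195),(370,200),(369,204),(369,207),(369,210),(369,215),(369,219),(365,200),(372,200),(330,270)]:
    o,dr=ray((K,D,R,t),uv); z=d[uv[1],uv[0]]; print(uv,z,(o+dr*z).round(3))
E
```

```text
(367, 190) 0.97217095 [ 0.473 -0.045  0.166]
(369, 195) 0.9721277 [ 0.468 -0.04   0.159]
(370, 200) 0.98049706 [ 0.465 -0.04   0.146]
(369, 204) 0.98541 [ 0.466 -0.039  0.137]
(369, 207) 0.9891583 [ 0.466 -0.038  0.13 ]
(369, 210) 1.2038081 [ 0.484 -0.208 -0.002]
(369, 215) 1.035936 [ 0.468 -0.065  0.09 ]
(369, 219) 1.0178113 [ 0.465 -0.045  0.095]
(365, 200) 0.9855894 [ 0.476 -0.042  0.143]
(372, 200) 0.9784952 [ 0.461 -0.04   0.147]
(330, 270) 0.9509081 [0.519 0.09  0.06 ]
```

View pics/s2.png

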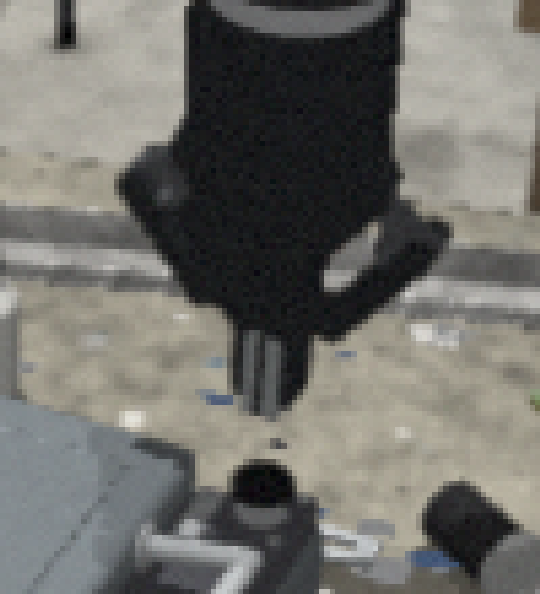

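move_arm:
  increments: "0 0 0 -1 0 0 0; 0 0 0 -1 0 0 0; 0 0 0 -1 0 0 0; 0 0 0 -1 0 0 0; 0 0 0 -1 0 0 0; 0 0 0 -1 0 0 0; 0 0 0 0 0 0 0; 0 0 0 0 0 0 0"

```text
t: 4.35
eef_pos: [0.4679, -0.0492, 0.088]
tool_rot: [0.0, 0.789, 0.614, 0.0]
contact_force: [-0.5, 0.6, 0.1]
gripper_width: 0.004
```

move_arm:
  increments: "0 0 0 -4 0 0 0; 0 0 0 -4 0 0 0; 0 0 0 -4 0 0 0; 0 0 0 -4 0 0 0; 0 0 0 -3 0 0 0; 0 0 0 -3 0 0 0; 0 0 0 0 0 0 0; 0 0 0 0 0 0 0"

```text
t: 5.35
eef_pos: [0.468, -0.0492, 0.0661]
tool_rot: [0.0, 0.789, 0.614, 0.0]
contact_force: [-0.2, 0.4, 0.2]
gripper_width: -0.001
```

```bash
python3 - <<'E'
from h import *
print(bot.get_obs()['contact_force'])
p,d=vision.read_camera('side')
cv2.imwrite('pics/s3.png',cv2.resize(p[130:290,280:440,::-1],None,fx=3.7,fy=3.7,interpolation=cv2.INTER_NEAREST))
E
```

```text
[-0.18275104  0.3817968   0.16189642]
```

View pics/s3.png

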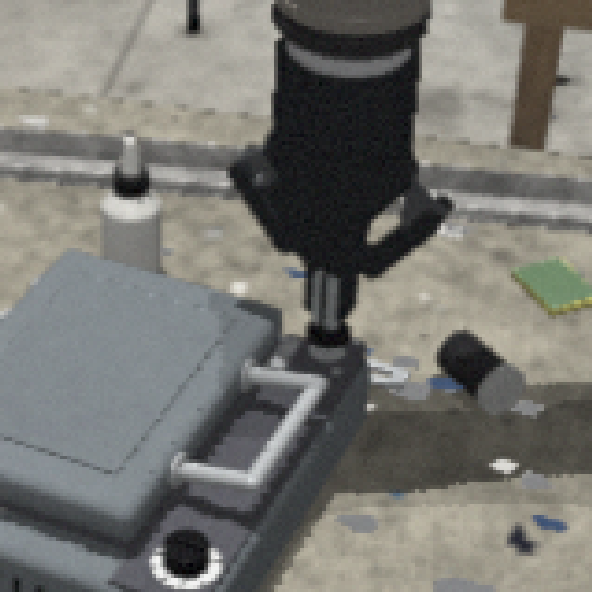

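move_arm:
  increments: "0 0 0 -2 0 0 0; 0 0 0 -2 0 0 0; 0 0 0 -2 0 0 0; 0 0 0 -1 0 0 0; 0 0 0 -1 0 0 0; 0 0 0 0 0 0 0; 0 0 0 0 0 0 0; 0 0 0 0 0 0 0"

```text
t: 6.4
eef_pos: [0.4679, -0.0492, 0.0581]
tool_rot: [0.0, 0.789, 0.614, 0.0]
contact_force: [-1.2, -0.8, 4.0]
gripper_width: -0.001
```

move_arm:
  increments: "0 0 0 -2 0 0 0; 0 0 0 -2 0 0 0; 0 0 0 -1 0 0 0; 0 0 0 -1 0 0 0; 0 0 0 -0.5 0 0 0; 0 0 0 -0.5 0 0 0; 0 0 0 0 0 0 0; 0 0 0 0 0 0 0"

```text
t: 7.4
eef_pos: [0.4681, -0.0493, 0.0528]
tool_rot: [0.001, 0.789, 0.614, -0.0]
contact_force: [-8.1, 0.7, 28.3]
gripper_width: -0.001
```

```bash
python3 - <<'E'
from h import *
print(bot.get_obs()['contact_force'])
p,d=vision.read_camera('side')
cv2.imwrite('pics/s4.png',cv2.resize(p[130:290,280:440,::-1],None,fx=3.7,fy=3.7,interpolation=cv2.INTER_NEAREST))
E
```

```text
[-8.12925426  0.67758185 28.29026281]
```

View pics/s4.png

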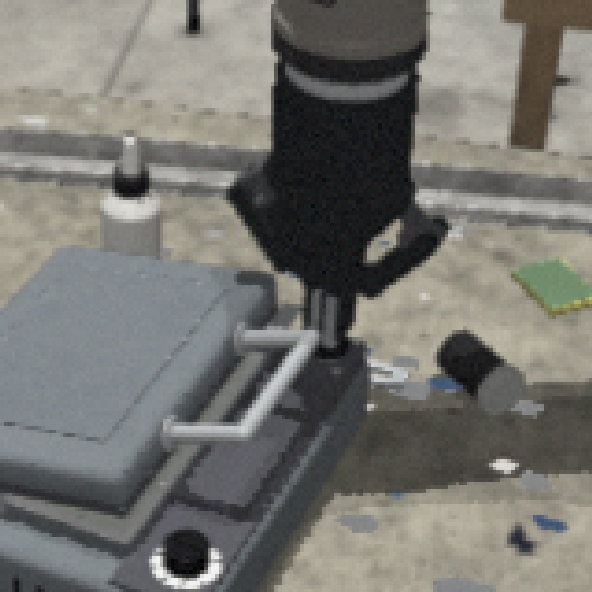

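move_arm:
  increments: "0 0 0 10 0 0 0; 0 0 0 45 0 0 0; 0 0 0 45 0 0 0; 0.35 5 30 0 0 0 0; 0.35 5 30 0 0 0 0; 0.35 4 28 0 0 0 0; 0.35 0 0 0 0 0 0; 0.35 0 0 0 0 0 0"

```text
t: 8.45
eef_pos: [0.4816, 0.0381, 0.1506]
tool_rot: [-0.0, 0.79, 0.614, -0.0]
contact_force: [-0.5, 0.3, -0.3]
gripper_width: 0.349
```

```bash
python3 - <<'E'
from h import *
C=cam('wrist')
p,d=vision.read_camera('wrist'); cv2.imwrite('pics/w5.png',p[:,:,::-1])
print(proj(C,[[.4823,.0384,.1207]]))
p,d=vision.read_camera('side'); cv2.imwrite('pics/s5.png',cv2.resize(p[110:310,220:420,::-1],None,fx=3,fy=3))
print(cam('wrist')[3],bot.get_obs()['tool_rot'],bot.get_obs()['q'].round(3))
E
```

```text
[[323.05484543 255.02494343]]
[-0.4561734   0.1268056   0.37535686] [ 1.49916531e-06  7.89953230e-01  6.13166967e-01 -4.06094055e-04] [ 0.295  0.272 -0.58   2.02   0.189  0.902 -0.637]
```

View pics/w5.png

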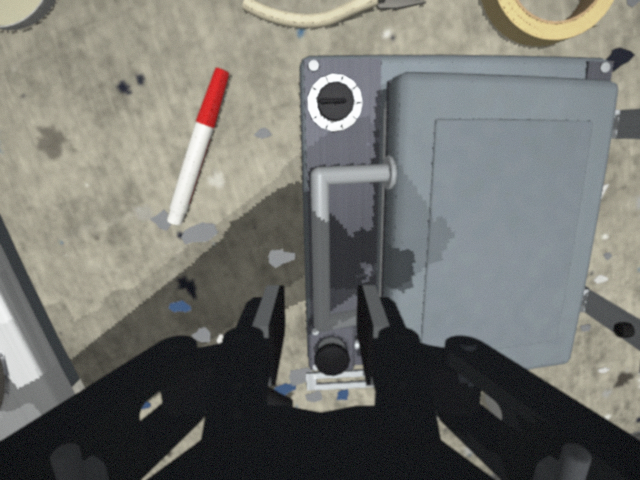

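View pics/s5.png

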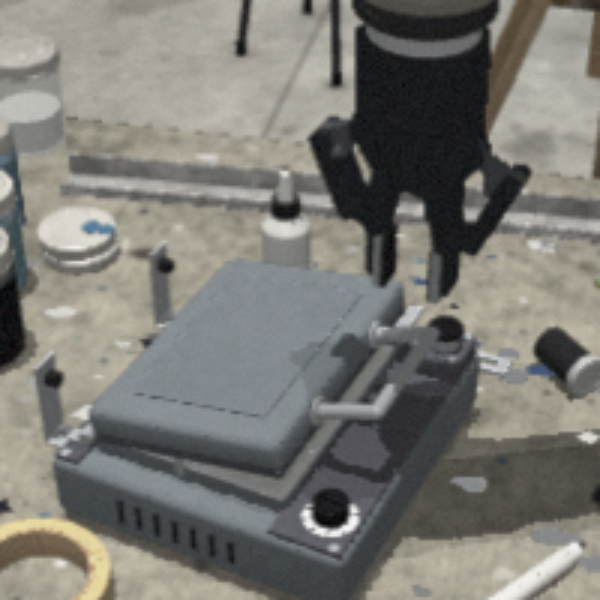

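move_arm:
  increments: "0.35 0 0 -25 0 0 0; 0.35 0 0 -25 0 0 0; 0.35 0 0 -20 0 0 0; 0.35 0 0 -8 0 0 0; 0.35 0 0 -6 0 0 0; 0.35 0 0 0 0 0 0; 0.35 0 0 0 0 0 0; 0.35 0 0 0 0 0 0"

```text
t: 9.55
eef_pos: [0.4823, 0.0388, 0.0675]
tool_rot: [0.0, 0.789, 0.614, 0.0]
contact_force: [-0.2, 0.5, -0.1]
gripper_width: 0.352
```

```bash
python3 - <<'E'
from h import *
p,d=vision.read_camera('wrist'); cv2.imwrite('pics/w6.png',p[:,:,::-1])
p,d=vision.read_camera('side'); cv2.imwrite('pics/s6.png',cv2.resize(p[150:270,300:420,::-1],None,fx=5,fy=5,interpolation=cv2.INTER_CUBIC))
E
```

```text
(no output)
```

View pics/w6.png

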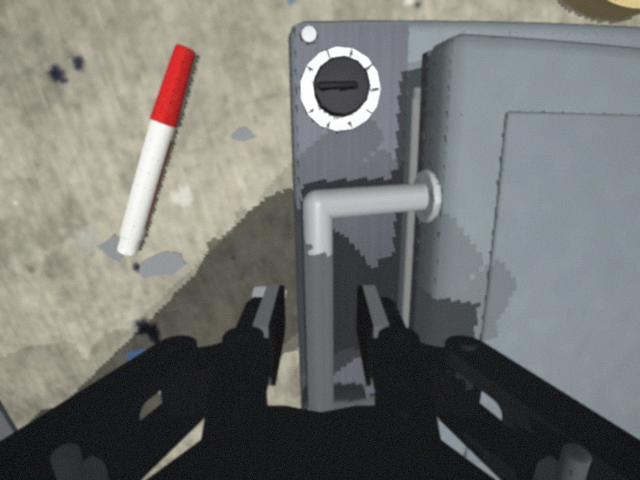

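View pics/s6.png

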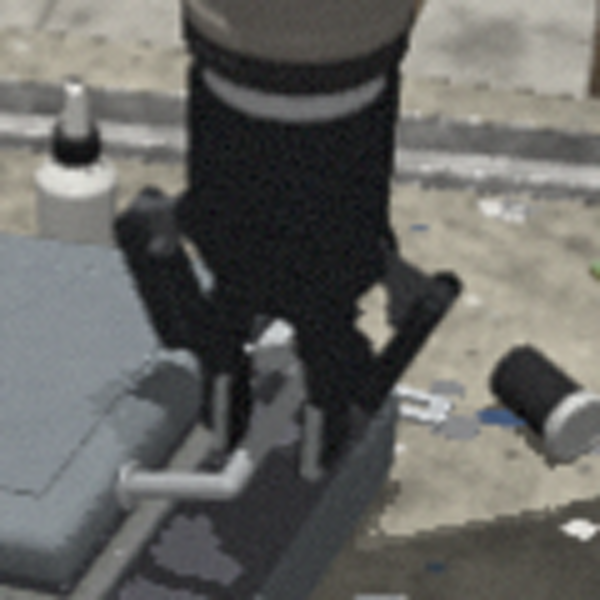

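move_arm:
  increments: "0.2 0 0 0 0 0 0; 0.1 0 0 0 0 0 0; 0 0 0 0 0 0 0; 0 0 0 0 0 0 0; 0 0 0 0 0 0 0; 0 0 0 0 0 0 0; 0 0 0 0 0 0 0; 0 0 0 0 0 0 0"
  newtons: 30

```text
t: 10.65
eef_pos: [0.4817, 0.0388, 0.067]
tool_rot: [-0.0, 0.789, 0.614, -0.0]
contact_force: [-1.7, -0.0, 0.4]
gripper_width: 0.105
```

```bash
python3 - <<'E'
from h import *
print(bot.get_obs()['contact_force'])
p,d=vision.read_camera('side'); cv2.imwrite('pics/s7.png',cv2.resize(p[150:270,300:420,::-1],None,fx=5,fy=5,interpolation=cv2.INTER_CUBIC))
# arc plan
h=np.array([.6655,-.006]); u=np.array([.9718,-.2358])
P=[]
for a in np.linspace(.17,1.43,19):
    f=.195*np.cos(a)-.022*np.sin(a); z=.066+.195*np.sin(a)+.022*np.cos(a); P.append([*(h-u*f),z])
P=np.array(P); print(P[0],P[-1]); print((np.diff(P,axis=0)*1000).round(1))
E
```

```text
[-1.69697105 -0.00655477  0.35593178]
[0.48234775 0.03844052 0.12067342] [ 0.66007506 -0.00468368  0.26215768]
[[ 4.2 -1.  13. ]
 [ 5.  -1.2 12.7]
 [ 5.9 -1.4 12.3]
 [ 6.7 -1.6 11.9]
 [ 7.5 -1.8 11.4]
 [ 8.3 -2.  10.8]
 [ 9.  -2.2 10.2]
 [ 9.6 -2.3  9.5]
 [10.3 -2.5  8.8]
 [10.8 -2.6  8. ]
 [11.4 -2.8  7.2]
 [11.8 -2.9  6.4]
 [12.2 -3.   5.5]
 [12.6 -3.   4.6]
 [12.9 -3.1  3.7]
 [13.1 -3.2  2.8]
 [13.2 -3.2  1.8]
 [13.3 -3.2  0.9]]
```

View pics/s7.png

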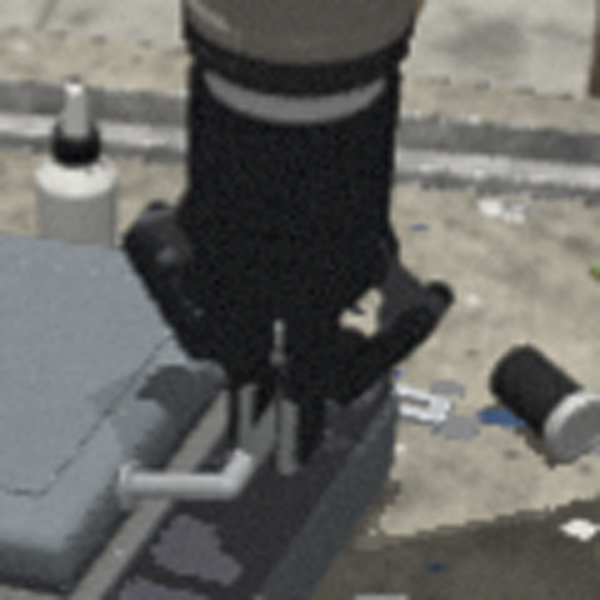

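move_arm:
  increments: "0 2 -0.5 6.5 0 0 0; 0 2.2 -0.5 6.5 0 0 0; 0 5 -1.2 12.7 0 0 0; 0 5.9 -1.4 12.3 0 0 0; 0 6.7 -1.6 11.9 0 0 0; 0 7.5 -1.8 11.4 0 0 0; 0 8.3 -2 10.8 0 0 0; 0 0 0 0 0 0 0"

```text
t: 11.7
eef_pos: [0.5185, 0.03, 0.1406]
tool_rot: [-0.001, 0.789, 0.614, -0.001]
contact_force: [-10.2, 1.9, 6.2]
gripper_width: 0.106
```

```bash
python3 - <<'E'
from h import *
print(bot.get_obs()['contact_force'],bot.get_obs()['eef_pos'])
p,d=vision.read_camera('side'); cv2.imwrite('pics/s8.png',cv2.resize(p[110:310,220:420,::-1],None,fx=3,fy=3,interpolation=cv2.INTER_CUBIC))
E
```

```text
[-10.24817273   1.85129676   6.16224599] [0.51850584 0.03000198 0.14063559]
```

View pics/s8.png

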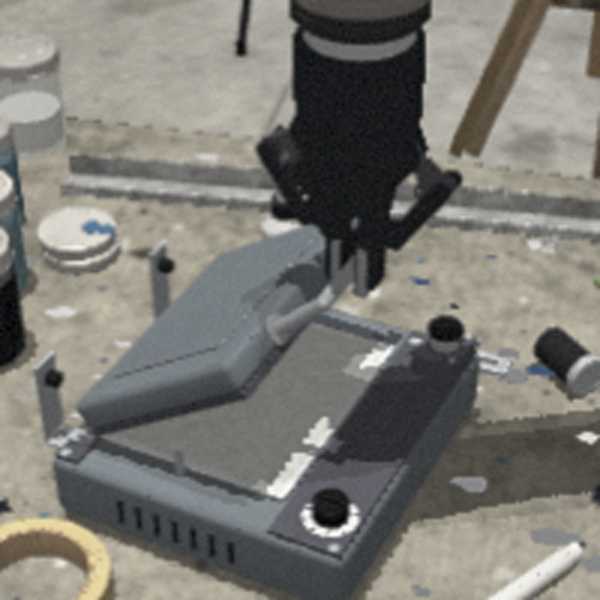

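move_arm:
  increments: "0 4 -1 5.5 0 0 0; 0 4.5 -1 5 0 0 0; 0 9.6 -2.3 9.5 0 0 0; 0 10.3 -2.5 8.8 0 0 0; 0 10.8 -2.6 8 0 0 0; 0 11.4 -2.8 7.2 0 0 0; 0 6 -1.5 3.4 0 0 0; 0 0 0 0 0 0 0"

```text
t: 12.75
eef_pos: [0.5772, 0.0161, 0.1892]
tool_rot: [0.001, 0.79, 0.614, 0.001]
contact_force: [-7.3, -0.1, 8.8]
gripper_width: 0.1
```

```bash
python3 - <<'E'
from h import *
print(bot.get_obs()['contact_force'],bot.get_obs()['eef_pos'])
p,d=vision.read_camera('side'); cv2.imwrite('pics/s9.png',cv2.resize(p[90:290,220:420,::-1],None,fx=3,fy=3,interpolation=cv2.INTER_CUBIC))
E
```

```text
[-7.28150867 -0.13681675  8.76396376] [0.57717488 0.0161237  0.18921015]
```

View pics/s9.png

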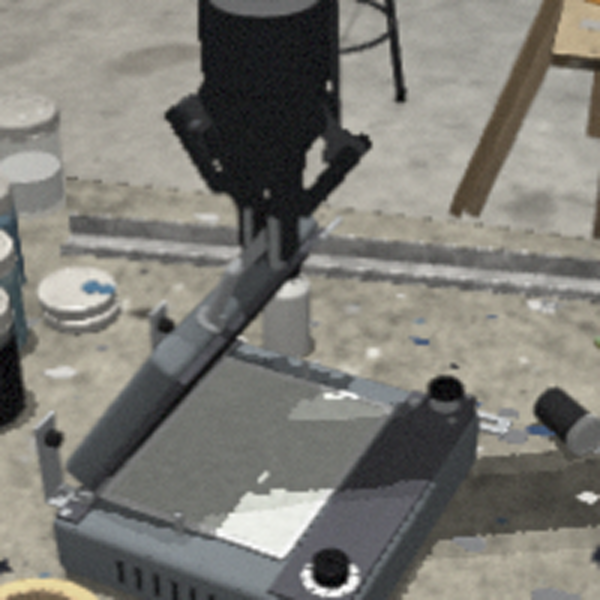

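move_arm:
  increments: "0 6 -1.5 3 0 0 0; 0 12 -3 5.3 0 0 0; 0 12.5 -3 4.5 0 0 0; 0 12.5 -3.1 3.5 0 0 0; 0 12 -3 2.4 0 0 0; 0 9 -2.2 1.3 0 0 0; 0 5 -1.2 0.5 0 0 0; 0 0 0 0 0 0 0"

```text
t: 13.8
eef_pos: [0.6471, -0.0006, 0.2089]
tool_rot: [0.001, 0.79, 0.614, 0.002]
contact_force: [-1.1, 2.6, 6.9]
gripper_width: 0.098
```

```bash
python3 - <<'E'
from h import *
o=bot.get_obs();print(o['contact_force'],o['eef_pos'],o['q'].round(2))
p,d=vision.read_camera('side'); np.save('s10d.npy',d);cv2.imwrite('pics/s10.png',cv2.resize(p[70:270,200:400,::-1],None,fx=3,fy=3,interpolation=cv2.INTER_CUBIC))
p,d=vision.read_camera('top'); cv2.imwrite('pics/t10.png',cv2.resize(p[120:290,250:450,::-1],None,fx=3.5,fy=3.5,interpolation=cv2.INTER_CUBIC))
E
```

```text
[-1.05159317  2.60647139  6.87297815] [ 6.47141562e-01 -5.98708475e-04  2.08872140e-01] [ 0.28  0.47 -0.52  1.59  0.25  1.14 -0.55]
```

View pics/s10.png

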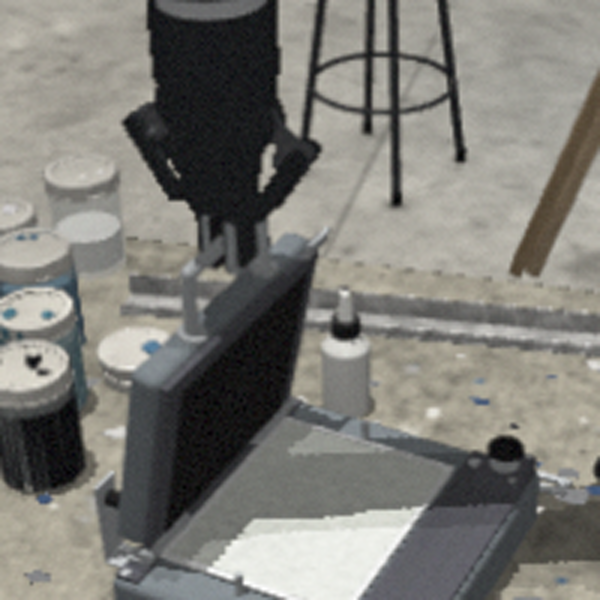

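View pics/t10.png

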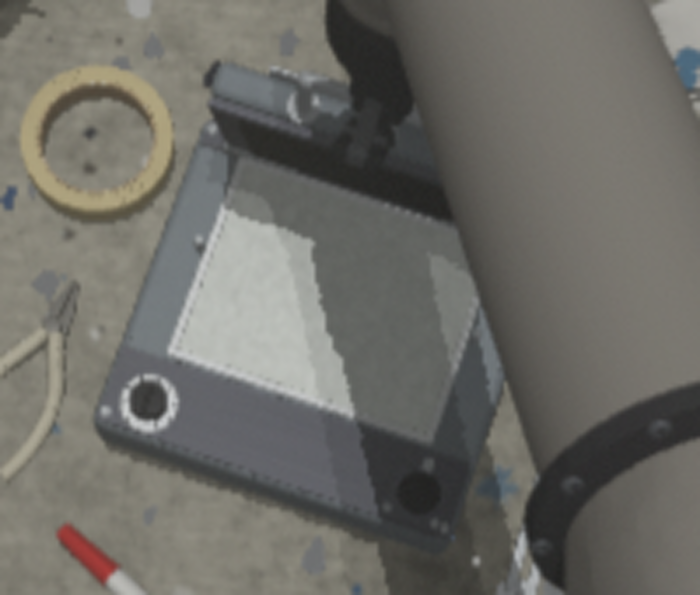

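```bash
cat > pl.py <<'E'
from h import *
import sys
def plane(d,poly,C):
    m=np.zeros(d.shape,np.uint8); cv2.fillPoly(m,[np.array(poly,np.int32)],1)
    v,u=np.nonzero(m&(d>0)); K,D,R,t=C
    s=cv2.undistortPoints(np.c_[u,v].astype(float)[:,None],K,D)[:,0]; z=d[v,u]
    X=(np.c_[s*z[:,None],z]-t)@R
    for _ in range(4):
        c=X.mean(0); n=np.linalg.svd(X-c,full_matrices=False)[2][2]; r=(X-c)@n
        X=X[abs(r)<3*max(.0005,np.median(abs(r)))*1.5]
    return c,n*np.sign(n[np.argmax(abs(n))]),len(X),np.std(r)
ux=np.array([.9718,-.2358,0])
E
python3 - <<'E'
from pl import *
S=cam('side'); d0=np.load('side0d.npy'); d=np.load('s10d.npy')
q=lambda L:[(200+x/3,70+y/3) for x,y in L]
print('lid top shut',plane(d0,[(300,205),(345,215),(312,255),(275,235)],S))
print('glass',plane(d,q([(300,440),(390,455),(300,540),(230,530)]),S))
c,n,k,s=plane(d,q([(190,400),(300,270),(285,380),(190,490)]),S); print('lid',c,n,k,s)
# inner face of lid: normal when shut -z; rotates. angle: n along x' (outward to front) = sin a etc
if n@ux>0: n=-n
print('angle',np.arctan2(-(n@ux),-n[2]), 'yaw',np.arctan2(n[1],n[0]))
E
```

```text
lid top shut (array([0.58092539, 0.01040019, 0.0937592 ]), array([ 0.00423749, -0.00279045,  0.99998713]), 1935, np.float64(0.00113861149462342))
glass (array([ 0.6015354 , -0.00979609,  0.06124241]), array([ 0.00165019, -0.0023256 ,  0.99999593]), 972, np.float64(0.0011782135931849996))
lid [ 0.64360529 -0.00530925  0.14868819] [ 0.95242327 -0.22599995  0.20448456] 1103 0.0005780190275603726
angle 1.3648563400539826 yaw 2.9086122143791395
```

move_arm:
  increments: "0 2 -0.5 0.1 0 0 0; 0 3 -0.7 0.2 0 0 0; 0 3 -0.7 0 0 0 0; 0 2 -0.5 0 0 0 0; 0 1.5 -0.4 0 0 0 0; 0 0.9 -0.2 0 0 0 0; 0 0 0 0 0 0 0; 0 0 0 0 0 0 0"

```text
t: 14.9
eef_pos: [0.6595, -0.0036, 0.2093]
tool_rot: [0.001, 0.789, 0.614, 0.002]
contact_force: [-0.9, 1.8, 7.4]
gripper_width: 0.103
```

```bash
python3 - <<'E'
from pl import *
S=cam('side'); o=bot.get_obs();print(o['contact_force'],o['eef_pos'])
p,d=vision.read_camera('side'); cv2.imwrite('pics/s11.png',cv2.resize(p[70:270,200:400,::-1],None,fx=3,fy=3,interpolation=cv2.INTER_CUBIC))
q=lambda L:[(200+x/3,70+y/3) for x,y in L]
c,n,k,s=plane(d,q([(190,400),(285,290),(275,380),(190,475)]),S)
if n@ux>0: n=-n
print('angle',np.arctan2(-(n@ux),-n[2]),k,s)
e=o['eef_pos'][:2]+[.0006,-.0004]; f=(np.array([.6655,-.006])-e)@ux[:2]; print('kin',np.arccos(f/.1962)-.1124)
E
```

```text
[-0.93792713  1.84233594  7.36411331] [ 0.65946277 -0.00355296  0.20931147]
angle 1.4262801047907476 816 0.0006637445373432165
kin 1.4290007078920635
```

View pics/s11.png

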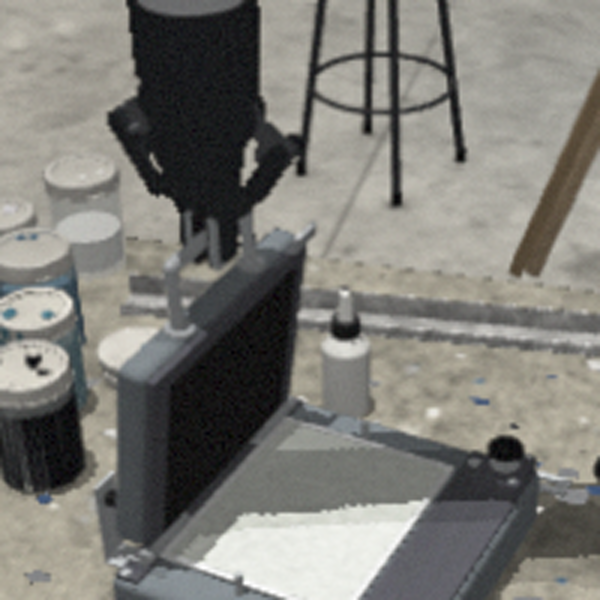

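move_arm:
  increments: "0 0 0 0.2 0 0 0; 0 0 0 0.2 0 0 0; 0 0 0 0 0 0 0; 0 0 0 0 0 0 0; 0 0 0 0 0 0 0; 0 0 0 0 0 0 0; 0 0 0 0 0 0 0; 0 0 0 0 0 0 0"

```text
t: 15.95
eef_pos: [0.6591, -0.0035, 0.2093]
tool_rot: [0.001, 0.789, 0.614, 0.002]
contact_force: [0.2, 1.8, 5.9]
gripper_width: 0.104
```

```bash
python3 - <<'E'
from pl import *
S=cam('side'); o=bot.get_obs();print(o['contact_force'],o['eef_pos'],o['gripper_width'])
p,d=vision.read_camera('side')
q=lambda L:[(200+x/3,70+y/3) for x,y in L]
c,n,k,s=plane(d,q([(190,400),(285,290),(275,380),(190,475)]),S)
if n@ux>0: n=-n
a=np.arctan2(-(n@ux),-n[2]); print('angle',a)
if abs(a-1.43)<.02: bot.hand_in(); print('handed in')
E
```

```text
[0.17961999 1.84988249 5.88436476] [ 0.65911468 -0.00347015  0.20934978] 0.10356662126149314
angle 1.4265701030250344
the job is handed in; nothing more can be done
handed in
```

The lid is at its balance point and the arm is still gripping the bar. I handed the job in at about 16 s of the 51 s allowed.

**What I did:** I pressed the catch plunger until the force jumped to about 28 N, well past the 8 N spring, so it was on its stop. The lid sprang up. I then gripped the bar at 30 N and swung the lid up in one continuous arc.

**Last checks:**
- **Lid angle:** a plane fit to the lid in the side camera gave 1.427 rad. Working it out from the arm position just before the final 0.4 mm lift gave 1.429 rad. The target is 1.43.
- **Grip:** the opening was steady at 0.10, about 9 mm on the 10 mm bar.
- **Remaining load:** about 6 N still presses down on the lid towards the hinge; easing the arm up 0.4 mm only took it down from 7 N.
- **Other things on the table:** nothing looked disturbed in the pictures I took along the way, but I made no separate final check of them.

**Disagreement found:** the fingertips really sit about 33 mm behind the reported tool position. The side camera's depth reading and the point of contact with the plunger both showed this. I allowed for it in the press and the grasp.

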